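# Weigh out moulded chocolate on the spring scale

## Robot

A 6-joint arm with a two-finger parallel gripper is mounted at the origin on the work surface. World frame = base frame: x ahead of the robot, y to its left, z up, the work surface at z = 0. Lengths are in m, angles in degrees, forces in N, time in s.
With the tool pointing down it reaches from about 0.35 to 0.875 m from the base axis. Payload 4.2 kg.
Tool frame: the origin (TCP) lies on the centre line of the jaws, within the pads' length; the fingertips stand 19 mm ahead of it and the grasp point (between the pads) is the TCP; x points along the fingers, y is the direction in which the jaws open and shut, and the axes are right-handed (so a half turn about x gives the same grasp; the last joint's range is limited). The gripper opens to 87 mm and grips with 3 to 60 N. Pads are 19 mm wide; open, the fingers measure 117 mm over their backs; the gripper's body (75 mm by 190 mm) begins 51 mm behind the grasp point.
Start: joints at [85.061, 22.042, 0.453, 0, -68.411, -14.817], TCP at [0.211, 0.588, 0.242] pointing down, gripper open.
Joint ranges: [-179.83, 179.83], [-69.29, 118.12], [-61.27, 80.66], [-181.25, 117.63], [-171.15, -9.14], [-177.46, 177.46]. Speed limits (degrees/s): [159.86, 159.86, 180, 180, 180, 180].

## Interface

Orientations are given as a 3x3 rotation matrix whose columns are the frame's x, y, z axes.
In Python, from station import r, viewer, job, spotter gives the robot as it stands.
- The arm moves only by the tool play_rows, never from a script. Its argument "commands" is a list of rows, each an object of numbers: "fingers": the gripper command: -1 is fully open, 1 is shut, values between are in proportion; "tx", "ty", "tz": the shift along the tool's x, y, z normalised to -1 to 1, where 1 is 750 mm; "ax", "ay", "az": the turn, a rotation vector about the tool's x, y, z normalised to -1 to 1, where 1 is pi rad. In form: [{"fingers": .., "tx": .., "ty": .., "tz": .., "ax": .., "ay": .., "az": ..}, ...]. A call has 1 to 5 rows; each row is the pose to reach, as a shift and turn from the pose commanded when the call began, along the tool's axes at that moment, turning the shorter way round; what a row does not reach only later rows make up. A row lasts 1/12 s, in which the tool goes at most 41.7 mm and 7.16 degrees, less where a joint would pass 70% of its speed; a pose out of reach is approached as far as the arm can. A call with a number of a shift or a turn outside -1 to 1 is refused whole. A call with a gripper value outside its range is refused whole. The fingers move at their own pace and stop on an object; the grip force is fixed at half the most. Time passes only in rows, so rows that repeat a pose let the fingers close. It gives the time, the measured TCP pose, the force and the opening at its end, in the units of the state.
- r.sense(): the state, without advancing time (a new reading comes with each control period).
- viewer.capture(name): name is "side" or "top"; returns a dict with "image" (480x640x3 uint8, red, green, blue), "fx", "fy", "cx", "cy" (pixels), "dist" ([k1, k2, p1, p2, k3] as OpenCV has them; the pictures are not rectified), "R" (3x3) and "t" (3): a world point X has camera coordinates R X + t. Camera axes: x right, y down, z forward; pixel columns grow to the right and rows downward; lengths in m; the calibration is good to about 2 mm. A picture is of the moment at which its call begins. There is no depth.
- job.finish_job(): hands the job in, once; it reports no verdict.
Trained networks look in a picture, given as the dict that the camera call returned (one of the last four; its "shot" number tells which), for a name from the list of things; names that differ only in an ending like _2 or _b are one class to them, and where a whole thing is asked for, a point or a joint stands for the part that bears it (a point fixed in the world has none). Each returns a list of dicts, best first, with "score" (0 to 1); they miss things now and then, are a little off and sometimes report something else, mostly with a low value. They report only what shows in the picture. A call takes as long as a camera call.
- spotter.find_in(name, picture): "uv" ([column, row] in pixels, amid what is visible of it).
- spotter.silhouettes(name, picture): "region" (480x640 bool, what is visible of it) and "uv" ([column, row] in pixels, amid what is visible of it).
The state is a dict: "time_s": time; "joints": joint angles; "joint_velocities": joint speeds; "effort": joint torques, N m; "tcp_pos": TCP position; "ee_rot": TCP orientation; "wrist_force": force on the tool from outside, world axes, zero at the start; "moment": the same for the moment, N m; "gripper_width": opening from 0.0 (shut) to 1.0 (fully open).
Only numpy, scipy, OpenCV 4.12 (cv2) and the standard library are available. Lean on these libraries where they do the work, as an engineer would, in place of code of your own. Each camera call takes 0.05 s, during which the arm holds its last target. There are 200 camera calls.

## Task

The kitchen scale is overloaded with two big chocolate slabs. Put one slab flat on the wooden board, and add small chocolate blocks lifted out of the tilted metal mould until the scale's needle comes to rest between the two bold black marks on its dial; the blocks look alike but differ in weight, so watch the needle, and the blocks you do not need stay in the mould (one taken too many may go on the board). Never push the pan down onto its stop, and do not disturb the jars, steel glass or bowl.

Things in the scene. Friction and masses are not known exactly. Their poses are not given: they have to be found in the camera images.
- scale: white spring kitchen scale, fixed; housing 170 x 170 x 90 mm high, origin at the centre of its underside on the table; a dial (white, 96 mm across) slopes at 45 degrees on its +x side, reaching 180 mm from the origin and 105 mm high; the needle turns clockwise by 62 rad per metre of pan travel; the two bold marks are at pan travel 32 and 40 mm
- pan (a joint): downward travel of the sprung scale pan (m): 0 when empty, grows by 0.2 mm per gram (49 N/m); 0.032 to 0.040 is between the bold marks; the stop is at 0.075. Only the slabs' and blocks' weight moves it; it needs about 1 s to settle
- pan_floor (a point): centre of the upper face of the steel pan (axes as the scale's); the pan is flat, 180 mm (x) by 220 mm (y) with a rim 8 mm high along its edges; this point lies 178 mm above the table when empty, 146 to 138 mm between the marks
- slab_a: big chocolate slab, 80 (x) x 40 (y) x 30 (z) mm, 110 to 148 g, starts on the scale pan on its -y side; origin at the centre of its underside
- slab_b: the other big slab, same size and weight range, starts on the pan's +y side; origin at the centre of its underside
- block_1: small chocolate block, 24 (x) x 32 (y) x 28 (z) mm, 24 to 34 g (hidden), origin at the centre of its underside; starts loose in a cavity of the mould, tilted with it (its z axis is the mould's slanting normal), 19 mm of it standing above the mould's face
- block_2: small chocolate block, 24 (x) x 32 (y) x 28 (z) mm, 24 to 34 g (hidden), origin at the centre of its underside; starts loose in a cavity of the mould, tilted with it (its z axis is the mould's slanting normal), 19 mm of it standing above the mould's face
- block_3: small chocolate block, 24 (x) x 32 (y) x 28 (z) mm, 24 to 34 g (hidden), origin at the centre of its underside; starts loose in a cavity of the mould, tilted with it (its z axis is the mould's slanting normal), 19 mm of it standing above the mould's face
- block_4: small chocolate block, 24 (x) x 32 (y) x 28 (z) mm, 24 to 34 g (hidden), origin at the centre of its underside; starts loose in a cavity of the mould, tilted with it (its z axis is the mould's slanting normal), 19 mm of it standing above the mould's face
- mould: aluminium mould plate, fixed, 100 x 244 mm, propped up on a wire stand with its far (+x) edge high: its face's normal leans 0.40 rad from vertical towards the mould's own -x. Four cavities 9 mm deep in a row along y, 54 mm apart, 2 mm clear round the blocks; origin on the table under the middle, the middle of the cavity floors 52 mm above it (axes of the body are level)
- board: wooden board, fixed, 180 (x) x 150 (y) x 18 mm thick; origin at the centre of its underside on the table
- jar_1: bystander, loose: glass jar with steel cap, 68 mm across, 110 mm high; origin under its centre
- jar_2: bystander, loose: glass jar with steel cap, 80 mm across, 130 mm high; origin under its centre
- jar_3: bystander, loose: amber glass jar with steel cap, 60 mm across, 90 mm high; origin under its centre
- glass: bystander, loose: stainless steel glass, 70 mm across, 100 mm high, behind the board; origin under its centre
- bowl: bystander, loose: white bowl, 120 mm across, 55 mm high; origin under its centre

How it is judged:
By the outcome, as a careful person would: the job done as asked, in the order asked, and still so for the second after the job is handed in, with the robot touching nothing.
It also fails if it takes over 72 s, if anything falls off the work surface, if the arm or the gripper's body presses on something with over 40 N, if the wrist force passes 120 N, or if a joint passes its speed limit or range.

## Working session

There is one attempt and no reset: what is moved stays moved. The work goes in short steps, Python scripts to look and compute and a tool call to move; the robot and the scene stay as the last step left them, time stands still between calls to the robot, and variables do not carry over. Pictures are saved under pics/ and viewed, about 8 in all and at most 12, crops included, and the job is handed in when it is done.

Besides the shell and the picture viewer there is one more tool, called after "Emit:" as name(argument=value, ...), one argument or row to a line, values as JSON. play_rows: Moves the arm, as the interface text tells. Its arguments: {"type":"object","properties":{"commands":{"type":"array"}},"required":["commands"]}

```bash
ls; mkdir -p pics; python3 - <<'E'
from station import r, viewer, job, spotter
import cv2,numpy as np
s=r.sense(); print(s['time_s'],s['tcp_pos'],s['ee_rot'],s['gripper_width'])
for n in ['top','side']:
    p=viewer.capture(n); cv2.imwrite(f'pics/{n}0.png',p['image'][:,:,::-1])
    print(n,p['fx'],p['cx'],p['cy'],p['dist'],np.round(p['R'],3).tolist(),p['t'], -np.array(p['R']).T@p['t'])
    for k in ['scale','pan','slab_a','block_1','mould','board','jar_1','jar_3','glass','bowl']:
        print(k,[(np.round(d['uv'],1).tolist(),round(d['score'],2)) for d in spotter.find_in(k,p)][:6])
E
```

```text
pics
0.0 [0.21103741 0.58768371 0.24045679] [[-6.71130937e-04 -3.38209914e-01 -9.41070456e-01]
 [-2.11042475e-03 -9.41068093e-01  3.38210570e-01]
 [-9.99997548e-01  2.21304196e-03 -8.21866635e-05]] 1.0015525866830277
top 602.0373470461337 324.81405215658936 243.53462220163587 [-0.02029745  0.          0.          0.          0.        ] [[-0.02, -1.0, -0.005], [-0.998, 0.02, -0.064], [0.064, 0.004, -0.998]] [8.71093909e-04 6.06752321e-01 2.00126754e+00] [ 0.47703204 -0.01946997  2.03599663]
scale [([237.6, 251.0], 0.93)]
pan [([239.7, 266.8], 0.64)]
slab_a [([220.3, 269.0], 0.62), ([260.5, 268.6], 0.54)]
block_1 [([436.6, 271.6], 0.51), ([384.2, 279.8], 0.47)]
mould [([406.9, 270.9], 0.68), ([418.4, 272.3], 0.17)]
board [([317.4, 283.7], 0.85)]
jar_1 [([335.5, 189.8], 0.88), ([166.1, 267.7], 0.64), ([301.0, 192.9], 0.59)]
jar_3 [([335.5, 189.8], 0.88), ([166.1, 267.7], 0.64), ([301.0, 192.9], 0.59)]
glass [([323.1, 220.0], 0.57), ([387.0, 278.1], 0.17)]
bowl [([488.7, 290.3], 0.57), ([239.5, 251.8], 0.26)]
side 518.1871289834834 320.19738826790365 245.37474166228952 [0.00022809 0.         0.         0.         0.        ] [[0.777, -0.629, 0.022], [-0.385, -0.502, -0.775], [0.498, 0.593, -0.632]] [-0.49316876  0.3156971   1.10855311] [-0.04801194 -0.80974263  0.95591936]
scale [([243.3, 221.1], 0.58)]
pan [([235.7, 199.7], 0.62), ([190.8, 185.2], 0.54)]
slab_a []
block_1 [([330.6, 325.7], 0.7), ([363.7, 350.5], 0.62), ([385.3, 365.0], 0.53), ([345.3, 341.6], 0.46)]
mould [([357.3, 346.8], 0.57)]
board [([270.4, 294.8], 0.6)]
jar_1 [([344.1, 217.3], 0.77)]
jar_3 [([344.1, 217.3], 0.77)]
glass [([335.2, 247.8], 0.59), ([421.8, 451.2], 0.2)]
bowl [([421.5, 449.1], 0.62)]
```

```bash
python3 - <<'E'
import cv2
a=cv2.imread('pics/top0.png')[160:340,140:520]; cv2.imwrite('pics/a.png',cv2.resize(a,(798,378),interpolation=cv2.INTER_CUBIC))
a=cv2.imread('pics/side0.png')[140:480,130:530]; cv2.imwrite('pics/b.png',cv2.resize(a,(700,595),interpolation=cv2.INTER_CUBIC))
E
```

```text
(no output)
```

View pics/a.png

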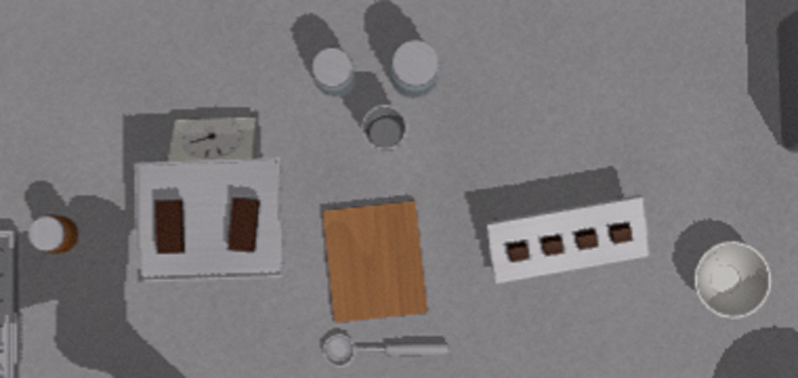

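View pics/b.png

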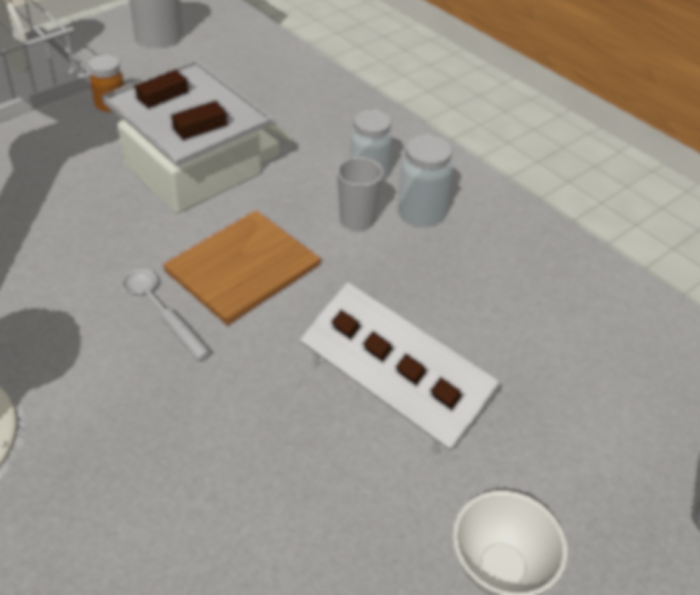

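```bash
cat > h.py <<'E'
from station import r, viewer, job, spotter
import cv2,numpy as np
from scipy.optimize import minimize
from scipy.spatial.transform import Rotation as Ro
def proj(p,X):
    return cv2.projectPoints(np.asarray(X,float).reshape(-1,3),cv2.Rodrigues(np.array(p['R']))[0],np.array(p['t'],float),np.array([[p['fx'],0,p['cx']],[0,p['fy'],p['cy']],[0,0,1.]]),np.array(p['dist'],float))[0].reshape(-1,2)
def choc(p):
    im=cv2.GaussianBlur(p['image'],(3,3),0).astype(int); R,G,B=im[...,0],im[...,1],im[...,2]
    m=((R-B>12)&(R<100)&(R>1.5*B)).astype(np.uint8)
    n,l,s,c=cv2.connectedComponentsWithStats(m); return l,[(i,s[i,4],np.round(c[i],1).tolist()) for i in range(1,n) if s[i,4]>25]
def ray(p,uv,z):
    K=np.array([[p['fx'],0,p['cx']],[0,p['fy'],p['cy']],[0,0,1.]])
    u=cv2.undistortPoints(np.array([[uv]],float),K,np.array(p['dist'],float)).ravel()
    R=np.array(p['R']);d=R.T@np.r_[u,1];c=-R.T@np.array(p['t']);return c+d*(z-c[2])/d[2]
def box(cx,cy,cz,sx,sy,z0,z1):
    return np.array([[cx+a*sx/2,cy+b*sy/2,cz+z] for a in(-1,1) for b in(-1,1) for z in(z0,z1)])
S=4
def hullmask(p,X,off=None):
    h=cv2.convexHull(proj(p,X).astype(np.float32)).reshape(-1,2)
    m=np.zeros((480*S,640*S),np.uint8); cv2.fillConvexPoly(m,np.round((h+.5)*S).astype(np.int32),1); return m
def fit(views,model,x0,step):
    # views: [(pic, bool mask)], model(x)-> list of convex point sets
    ms=[]
    for p,m in views:
        ys,xs=np.where(m); ms.append((slice(max(0,ys.min()-25),ys.max()+25),slice(max(0,xs.min()-25),xs.max()+25)))
    def cost(x):
        c=0
        for (p,m),(sy,sx) in zip(views,ms):
            mm=np.zeros((480*S,640*S),np.uint8)
            for X in model(x): mm|=hullmask(p,X)
            a=cv2.resize(mm.astype(np.float32),(640,480),interpolation=cv2.INTER_AREA)[sy,sx]; b=m[sy,sx]
            c+=np.minimum(a,b).sum()/np.maximum(a,b).sum()
        return -c/len(views)
    sim=np.vstack([x0]+[np.array(x0)+np.eye(len(x0))[i]*step[i] for i in range(len(x0))])
    o=minimize(cost,x0,method='Nelder-Mead',options=dict(initial_simplex=sim,maxiter=180,xatol=2e-4,fatol=1e-4))
    return o.x,-o.fun
Rz=lambda a:Ro.from_euler('z',a).as_matrix()
E
python3 - <<'E'
from h import *
t=viewer.capture('top');s=viewer.capture('side')
for p in(t,s): print(choc(p)[1])
for k,sc in(('board',0.018),):
    v=[(p,spotter.silhouettes(k,p)[0]['region'].astype(np.float32)) for p in(t,s)]
    c=ray(t,spotter.find_in(k,t)[0]['uv'],.018)
    f=lambda x:[box(0,0,0,.18,.15,0,.018)@Rz(x[2]).T+[x[0],x[1],0]]
    print(k,fit(v,f,[c[0],c[1],.05],[.01,.01,.1]))
for k,n in(('bowl',.055),('glass',.1),('jar_1',.11)):
    print(k,[(np.round(ray(t,d['uv'],n),3).tolist(),round(d['score'],2)) for d in spotter.find_in(k,t)][:3])
def loc(p,l,cs,lo,hi): return [c for c in cs if lo[0]<c[2][0]<hi[0] and lo[1]<c[2][1]<hi[1]]
L=[choc(p) for p in(t,s)]
T=[(t,(L[0][0])),(s,(L[1][0]))]
ts=sorted([c for c in L[0][1] if 200<c[2][0]<280 and 240<c[2][1]<300],key=lambda c:c[2][0])
ss=sorted([c for c in L[1][1] if 190<c[2][0]<270 and 170<c[2][1]<230],key=lambda c:c[2][0])
for a,b in zip(ts,ss):
    c=ray(t,a[2],.15)
    v=[(t,(L[0][0]==a[0]).astype(np.float32)),(s,(L[1][0]==b[0]).astype(np.float32))]
    f=lambda x:[box(0,0,0,.08,.04,0,.03)@Rz(x[2]).T+[x[0],x[1],x[3]]]
    print('slab',fit(v,f,[c[0],c[1],0,.125],[.01,.01,.1,.01]))
tb=[c for c in L[0][1] if 370<c[2][0]<450 and 255<c[2][1]<295]; sb=[c for c in L[1][1] if 310<c[2][0]<400 and 310<c[2][1]<380]
print(tb,sb)
v=[(t,np.isin(L[0][0],[c[0] for c in tb]).astype(np.float32)),(s,np.isin(L[1][0],[c[0] for c in sb]).astype(np.float32))]
c=ray(t,np.mean([b[2] for b in tb],0),.07)
def f(x):
    M=Rz(x[2])@Ro.from_euler('y',-.4).as_matrix()
    return [box(0,y,0,.024,.032,.009,.028)@M.T+[x[0],x[1],.052] for y in(-.081,-.027,.027,.081)]
print('mould',fit(v,f,[c[0],c[1],.15],[.01,.01,.1]))
E
```

```text
[(5, np.int32(403), [606.2, 332.3]), (10, np.int32(273), [255.4, 266.5]), (11, np.int32(286), [220.3, 267.5]), (12, np.int32(100), [171.9, 271.7]), (13, np.int32(14463), [33.6, 369.9]), (14, np.int32(54), [435.2, 270.6]), (15, np.int32(55), [418.7, 273.5]), (16, np.int32(50), [402.6, 276.4]), (17, np.int32(55), [386.3, 279.3]), (22, np.int32(319), [554.4, 375.7]), (27, np.int32(492), [634.1, 456.1]), (28, np.int32(30), [611.8, 457.4])]
[(1, np.int32(199), [3.5, 13.3]), (2, np.int32(199), [18.6, 7.0]), (3, np.int32(141), [91.7, 5.6]), (4, np.int32(2437), [411.9, 10.7]), (5, np.int32(265), [317.5, 19.4]), (7, np.int32(1628), [324.6, 49.0]), (8, np.int32(368), [363.5, 36.5]), (10, np.int32(501), [63.5, 86.3]), (13, np.int32(319), [111.8, 67.4]), (17, np.int32(790), [38.9, 125.8]), (18, np.int32(30), [301.9, 79.1]), (19, np.int32(110), [6.6, 126.7]), (21, np.int32(69), [54.4, 130.2]), (26, np.int32(119), [30.2, 178.1]), (27, np.int32(38), [70.5, 168.1]), (28, np.int32(339), [221.9, 190.1]), (30, np.int32(380), [243.6, 208.0]), (31, np.int32(111), [327.2, 324.8]), (32, np.int32(114), [345.4, 337.4]), (33, np.int32(127), [364.5, 350.5]), (34, np.int32(134), [384.4, 364.2])]Traceback (most recent call last):
  File "<stdin>", line 5, in <module>
IndexError: list index out of range
```

```bash
cat > m.py <<'E'
from h import *
t=viewer.capture('top');s=viewer.capture('side')
v=[(p,q[0]['region'].astype(np.float32)) for p in(t,s) for q in [spotter.silhouettes('board',p)] if q]
print(len(v))
f=lambda x:[box(0,0,0,.18,.15,0,.018)@Rz(x[2]).T+[x[0],x[1],0]]
c=ray(t,(317.4,283.7),.018)
if v: print('board',fit(v,f,[c[0],c[1],.05],[.01,.01,.1]))
for k,n in(('bowl',.055),('glass',.1),('jar_1',.11)):
    print(k,[(np.round(ray(t,d['uv'],n),3).tolist(),round(d['score'],2)) for d in spotter.find_in(k,t)][:3])
L=[choc(p) for p in(t,s)]
ts=sorted([c for c in L[0][1] if 200<c[2][0]<280 and 240<c[2][1]<300],key=lambda c:c[2][0])
ss=sorted([c for c in L[1][1] if 190<c[2][0]<270 and 170<c[2][1]<230],key=lambda c:c[2][0])
for a,b in zip(ts,ss):
    c=ray(t,a[2],.15)
    v=[(t,(L[0][0]==a[0]).astype(np.float32)),(s,(L[1][0]==b[0]).astype(np.float32))]
    f=lambda x:[box(0,0,0,.08,.04,0,.03)@Rz(x[2]).T+[x[0],x[1],x[3]]]
    print('slab',fit(v,f,[c[0],c[1],0,.125],[.01,.01,.1,.01]))
tb=[c for c in L[0][1] if 370<c[2][0]<450 and 255<c[2][1]<295]; sb=[c for c in L[1][1] if 310<c[2][0]<400 and 310<c[2][1]<380]
v=[(t,np.isin(L[0][0],[c[0] for c in tb]).astype(np.float32)),(s,np.isin(L[1][0],[c[0] for c in sb]).astype(np.float32))]
c=ray(t,np.mean([b[2] for b in tb],0),.07)
def f(x):
    M=Rz(x[2])@Ro.from_euler('y',-.4).as_matrix()
    return [box(0,y,0,.024,.032,.009,.028)@M.T+[x[0],x[1],.052] for y in(-.081,-.027,.027,.081)]
print('mould',fit(v,f,[c[0],c[1],.15],[.01,.01,.1]), fit(v[:1],f,[c[0],c[1],.15],[.01,.01,.1]), fit(v[1:],f,[c[0],c[1],.15],[.01,.01,.1]))
E
python3 m.py; python3 - <<'E'
import cv2
a=cv2.imread('pics/top0.png')[212:240,212:272]; cv2.imwrite('pics/c.png',cv2.resize(a,(780,364),interpolation=cv2.INTER_CUBIC))
E
```

```text
2
board (array([0.47305842, 0.0160343 , 0.09602876]), np.float64(0.9684065580368042))
bowl [([0.434, -0.549, 0.055], 0.7), ([0.524, 0.337, 0.055], 0.69)]
glass [([0.689, -0.015, 0.1], 0.78), ([0.532, 0.517, 0.1], 0.35)]
jar_1 [([0.761, 0.054, 0.11], 0.95), ([0.531, 0.504, 0.11], 0.93), ([0.767, -0.059, 0.11], 0.92)]
slab (array([0.52910933, 0.31958021, 0.07178479, 0.1203013 ]), np.float64(0.7141022682189941))
slab (array([ 0.53154582,  0.210682  , -0.02297249,  0.12254894]), np.float64(0.7122684121131897))
mould (array([ 0.50338026, -0.29149269,  0.13177132]), np.float64(0.5514856576919556)) (array([ 0.50212542, -0.28589247,  0.15978884]), np.float64(0.5324840545654297)) (array([ 0.50378086, -0.2887951 ,  0.15651965]), np.float64(0.5719761252403259))
```

View pics/c.png

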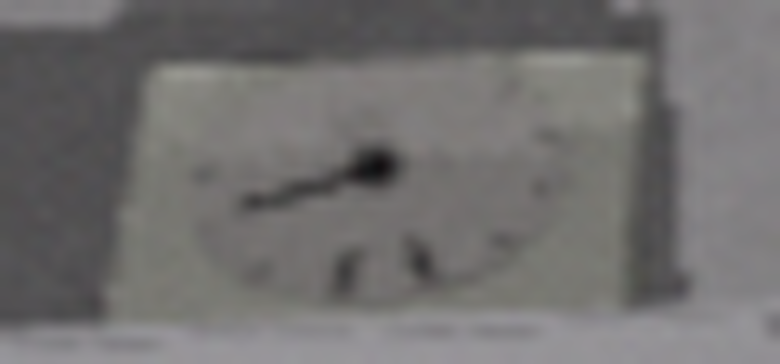

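```bash
cat > m2.py <<'E'
from h import *
t=viewer.capture('top');s=viewer.capture('side')
def soft(p,uv,h):
    g=p['image'].astype(float).mean(2); u,v=map(int,uv); W=g[v-h:v+h,u-h:u+h]
    lo,hi=np.percentile(W,3),np.percentile(W,80)
    m=np.zeros((480,640),np.float32); m[v-h:v+h,u-h:u+h]=np.clip((hi-W)/(hi-lo),0,1)
    b=cv2.dilate((m>.75).astype(np.uint8),np.ones((3,3))); n,l=cv2.connectedComponents(b)
    k=np.bincount(l[b>0]).argmax(); return np.where(l==k,m,0).astype(np.float32)
L=[choc(p) for p in(t,s)]
def pick(i,a,b,c,d): return sorted([q[2] for q in L[i][1] if a<q[2][0]<b and c<q[2][1]<d])
for a,b in zip(pick(0,200,280,240,300),pick(1,190,270,170,230)):
    c=ray(t,a,.15); v=[(t,soft(t,a,18)),(s,soft(s,b,20))]
    f=lambda x:[box(0,0,0,.08,.04,0,.03)@Rz(x[2]).T+[x[0],x[1],x[3]]]
    print('slab',fit(v,f,[c[0],c[1],0.02,.122],[.01,.01,.1,.01]))
tb,sb=pick(0,370,450,255,295),pick(1,310,400,310,380)
M=Rz(.157)@Ro.from_euler('y',-.4).as_matrix(); B=[]
for a,b,y in zip(tb,sb,(.081,.027,-.027,-.081)):
    v=[(t,soft(t,a,8)),(s,soft(s,b,12))]
    def f(x): return [box(0,0,0,.024,.032,.009,.028)@M.T+[x[0],x[1],.052+x[2]]]
    x0=np.r_[.503,-.288]+(M@[0,y,0])[:2]
    o,c=fit(v,f,[*x0,0],[.006,.006,.006]); B.append(o); print('block',np.round(o,4),'minus predicted',np.round(o[:2]-x0,4),round(c,3))
print(np.mean(B,0))
E
python3 m2.py
```

```text
slab (array([0.5303218 , 0.3194751 , 0.0514757 , 0.12572631]), np.float64(0.8365168571472168))
slab (array([ 0.53165083,  0.20875686, -0.10288208,  0.12335216]), np.float64(0.8483020663261414))
block [ 0.4907 -0.2077 -0.0013] minus predicted [0.0003 0.0003] 0.798
block [ 0.4994 -0.2613 -0.0012] minus predicted [0.0006 0.0001] 0.792
block [ 0.5083 -0.3146 -0.0029] minus predicted [0.0011 0.0001] 0.81
block [ 0.5161 -0.3675 -0.0021] minus predicted [0.0005 0.0005] 0.805
[ 0.50362234 -0.28774407 -0.00186008]
```

```bash
cat > plan.py <<'E'
from h import *
def down(yaw,sgn=-1):  # jaws along (-sin,cos)*sgn
    y=sgn*np.array([-np.sin(yaw),np.cos(yaw),0]);x=np.array([0,0,-1.]);return np.c_[x,y,np.cross(x,y)]
Mm=Rz(.157)@Ro.from_euler('y',-.4).as_matrix(); M0=np.array([.5036,-.2877,.0505])
def blk(i,h,sgn=1): # i in y order +81,+27,-27,-81 ; h: TCP height above cavity floor
    y=sgn*Mm[:,0];x=-Mm[:,2]; return M0+Mm@[0,(.081,.027,-.027,-.081)[i],h],np.c_[x,y,np.cross(x,y)]
def plan(*wps):
    s=r.sense(); P,R=np.array(s['tcp_pos']),np.array(s['ee_rot'])
    print('now',round(s['time_s'],2),np.round(P,4),'j',np.round(s['joints'],1),'w',round(s['gripper_width'],3),'F',np.round(s['wrist_force'],1))
    for p,Rt in wps:
        rv=Ro.from_matrix(R.T@Rt).as_rotvec(); p=np.array(p,float)
        n=max(1,int(np.ceil(max(np.linalg.norm(p-P)/.165,np.degrees(np.linalg.norm(rv))/28)-1e-6)))
        P0,R0=P,R
        for k in range(n):
            P1=P0+(p-P0)*(k+1)/n; R1=R0@Ro.from_rotvec(rv*(k+1)/n).as_matrix()
            d=R.T@(P1-P); a=Ro.from_matrix(R.T@R1).as_rotvec()
            print('  rows',max(int(np.ceil(np.linalg.norm(d)/.0417)),int(np.ceil(np.degrees(np.linalg.norm(a))/7.16))),'t',np.round(d/.75,4).tolist(),'a',np.round(a/np.pi,4).tolist())
            P,R=P1,R1
        print(' -- at',np.round(P,3))
E
python3 - <<'E'
from plan import *
plan(((.5316,.209,.24),down(-.08)),((.5316,.209,.1475),down(-.08)))
E
```

```text
now 1.75 [0.2112 0.5882 0.2416] j [ 85.1  22.    0.5   0.  -68.4 -14.8] w 0.998 F [ 0.5 -0.5  0.2]
  rows 3 t [0.0005, 0.0829, -0.1432] a [-0.0211, -0.0, 0.0]
  rows 3 t [0.0005, 0.0922, -0.1374] a [-0.0211, -0.0, 0.0]
  rows 3 t [0.0005, 0.1011, -0.131] a [-0.0211, -0.0, 0.0]
  rows 3 t [0.0005, 0.1095, -0.1241] a [-0.0211, -0.0, 0.0]
 -- at [0.532 0.209 0.24 ]
  rows 3 t [0.1233, -0.0, 0.0] a [0.0, -0.0, 0.0]
 -- at [0.532 0.209 0.148]
```

Emit:
play_rows(
  commands=[
    {"fingers": -0.35,"tx": 0,"ty": 0.083,"tz": -0.143,"ax": -0.021,"ay": 0,"az": 0},
    {"fingers": -0.35,"tx": 0,"ty": 0.083,"tz": -0.143,"ax": -0.021,"ay": 0,"az": 0},
    {"fingers": -0.35,"tx": 0,"ty": 0.083,"tz": -0.143,"ax": -0.021,"ay": 0,"az": 0},
    {"fingers": -0.35,"tx": 0,"ty": 0.083,"tz": -0.143,"ax": -0.021,"ay": 0,"az": 0},
  ],
)

```text
time_s: 2.08
tcp_pos: [0.2938, 0.4886, 0.242]
ee_rot: [[-0.0, -0.28, -0.96], [-0.002, -0.96, 0.28], [-1.0, 0.002, -0.0]]
wrist_force: [-0.2, 0.6, 0.1]
gripper_width: 0.78
```

Emit:
play_rows(
  commands=[
    {"fingers": -0.35,"tx": 0,"ty": 0.092,"tz": -0.137,"ax": -0.021,"ay": 0,"az": 0},
    {"fingers": -0.35,"tx": 0,"ty": 0.092,"tz": -0.137,"ax": -0.021,"ay": 0,"az": 0},
    {"fingers": -0.35,"tx": 0,"ty": 0.092,"tz": -0.137,"ax": -0.021,"ay": 0,"az": 0},
    {"fingers": -0.35,"tx": 0,"ty": 0.092,"tz": -0.137,"ax": -0.021,"ay": 0,"az": 0},
  ],
)

```text
time_s: 2.42
tcp_pos: [0.3736, 0.3942, 0.2419]
ee_rot: [[-0.0, -0.217, -0.976], [-0.001, -0.976, 0.217], [-1.0, 0.001, -0.0]]
wrist_force: [-0.0, -0.8, -0.6]
gripper_width: 0.684
```

Emit:
play_rows(
  commands=[
    {"fingers": -0.35,"tx": 0,"ty": 0.101,"tz": -0.131,"ax": -0.021,"ay": 0,"az": 0},
    {"fingers": -0.35,"tx": 0,"ty": 0.101,"tz": -0.131,"ax": -0.021,"ay": 0,"az": 0},
    {"fingers": -0.35,"tx": 0,"ty": 0.101,"tz": -0.131,"ax": -0.021,"ay": 0,"az": 0},
    {"fingers": -0.35,"tx": 0,"ty": 0.101,"tz": -0.131,"ax": -0.021,"ay": 0,"az": 0},
  ],
)

```text
time_s: 2.75
tcp_pos: [0.4537, 0.2997, 0.2417]
ee_rot: [[0.0, -0.152, -0.988], [-0.001, -0.988, 0.152], [-1.0, 0.001, -0.0]]
wrist_force: [-0.8, 0.8, -0.2]
gripper_width: 0.676
```

Emit:
play_rows(
  commands=[
    {"fingers": -0.35,"tx": 0,"ty": 0.109,"tz": -0.124,"ax": -0.021,"ay": 0,"az": 0},
    {"fingers": -0.35,"tx": 0,"ty": 0.109,"tz": -0.124,"ax": -0.021,"ay": 0,"az": 0},
    {"fingers": -0.35,"tx": 0,"ty": 0.109,"tz": -0.124,"ax": -0.021,"ay": 0,"az": 0},
    {"fingers": -0.35,"tx": 0,"ty": 0.109,"tz": -0.124,"ax": -0.021,"ay": 0,"az": 0},
    {"fingers": -0.35,"tx": 0,"ty": 0.109,"tz": -0.124,"ax": -0.021,"ay": 0,"az": 0},
  ],
)

```text
time_s: 3.17
tcp_pos: [0.5319, 0.2081, 0.2412]
ee_rot: [[-0.0, -0.085, -0.996], [-0.0, -0.996, 0.085], [-1.0, 0.0, 0.0]]
wrist_force: [-0.5, 0.2, -0.6]
gripper_width: 0.674
```

```bash
python3 - <<'E'
from plan import *
plan(((.5316,.209,.24),down(-.08)),((.5316,.209,.1485),down(-.08)))
p=viewer.capture('side')
a=p['image'][140:260,150:330,::-1]; cv2.imwrite('pics/d.png',cv2.resize(a,(780,520),interpolation=cv2.INTER_CUBIC))
E
```

```text
now 3.17 [0.5319 0.2081 0.2412] j [ 37.6  16.8  -7.3  -0.  -65.9  47.5] w 0.674 F [-0.5  0.2 -0.6]
  rows 1 t [0.0016, -0.0012, 0.0005] a [-0.0015, 0.0001, -0.0001]
 -- at [0.532 0.209 0.24 ]
  rows 3 t [0.122, -0.0, 0.0] a [0.0, 0.0, -0.0]
 -- at [0.532 0.209 0.148]
```

View pics/d.png

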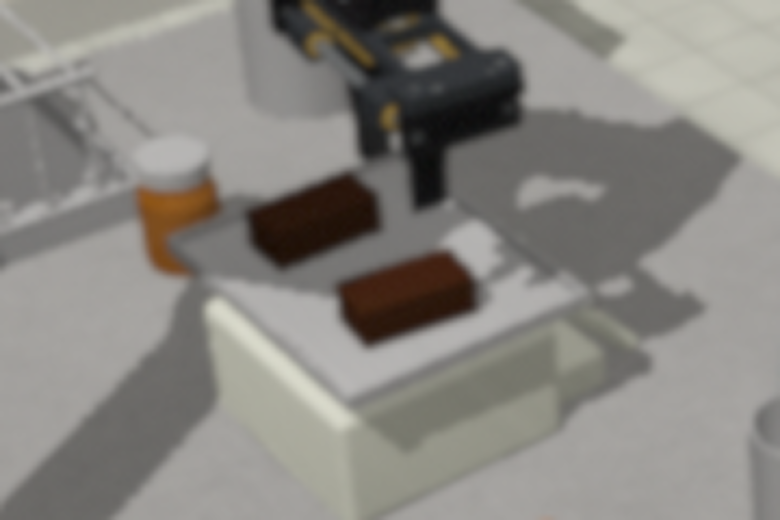

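Emit:
play_rows(
  commands=[
    {"fingers": -0.35,"tx": 0.062,"ty": -0.001,"tz": 0,"ax": -0.001,"ay": 0,"az": 0},
    {"fingers": -0.35,"tx": 0.1,"ty": -0.001,"tz": 0,"ax": -0.001,"ay": 0,"az": 0},
    {"fingers": -0.35,"tx": 0.123,"ty": -0.001,"tz": 0,"ax": -0.001,"ay": 0,"az": 0},
    {"fingers": -0.35,"tx": 0.123,"ty": -0.001,"tz": 0,"ax": -0.001,"ay": 0,"az": 0},
  ],
)

```text
time_s: 3.55
tcp_pos: [0.5275, 0.2101, 0.1449]
ee_rot: [[-0.008, -0.076, -0.997], [-0.005, -0.997, 0.076], [-1.0, 0.005, 0.008]]
wrist_force: [-1.3, -0.2, -0.0]
gripper_width: 0.673
```

Emit:
play_rows(
  commands=[
    {"fingers": 0.5,"tx": 0,"ty": 0,"tz": 0,"ax": 0,"ay": 0,"az": 0},
    {"fingers": 0.5,"tx": 0,"ty": 0,"tz": 0,"ax": 0,"ay": 0,"az": 0},
    {"fingers": 0.5,"tx": 0,"ty": 0,"tz": 0,"ax": 0,"ay": 0,"az": 0},
    {"fingers": 0.5,"tx": 0,"ty": 0,"tz": 0,"ax": 0,"ay": 0,"az": 0},
    {"fingers": 0.5,"tx": 0,"ty": 0,"tz": 0,"ax": 0,"ay": 0,"az": 0},
  ],
)

```text
time_s: 3.97
tcp_pos: [0.5317, 0.2109, 0.1508]
ee_rot: [[0.003, -0.077, -0.997], [0.002, -0.997, 0.077], [-1.0, -0.002, -0.003]]
wrist_force: [-0.2, 1.4, 0.1]
gripper_width: 0.461
```

```bash
python3 - <<'E'
from plan import *
plan(((.5316,.209,.25),down(-.08)),((.473,.016,.15),down(.096)),((.473,.016,.052),down(.096)))
E
```

```text
now 3.97 [0.5317 0.2109 0.1508] j [ 37.9  21.5 -14.5   0.  -53.8  47.7] w 0.461 F [-0.2  1.4  0.1]
  rows 3 t [-0.1323, 0.0022, -0.0004] a [0.0008, -0.0008, 0.0007]
 -- at [0.532 0.209 0.25 ]
  rows 3 t [0.0667, 0.1314, 0.0287] a [-0.028, -0.0, 0.0]
  rows 3 t [0.0667, 0.1284, 0.0401] a [-0.028, -0.0, 0.0]
 -- at [0.473 0.016 0.15 ]
  rows 3 t [0.1307, -0.0, -0.0] a [0.0, 0.0, -0.0]
 -- at [0.473 0.016 0.052]
```

Emit:
play_rows(
  commands=[
    {"fingers": 0.5,"tx": -0.02,"ty": 0,"tz": 0,"ax": 0,"ay": 0,"az": 0},
    {"fingers": 0.5,"tx": -0.05,"ty": 0,"tz": 0,"ax": 0,"ay": 0,"az": 0},
    {"fingers": 0.5,"tx": -0.1,"ty": 0,"tz": 0,"ax": 0,"ay": 0,"az": 0},
    {"fingers": 0.5,"tx": -0.132,"ty": 0,"tz": 0,"ax": 0,"ay": 0,"az": 0},
    {"fingers": 0.5,"tx": -0.132,"ty": 0,"tz": 0,"ax": 0,"ay": 0,"az": 0},
  ],
)

```text
time_s: 4.38
tcp_pos: [0.5338, 0.2115, 0.2552]
ee_rot: [[0.012, -0.077, -0.997], [0.006, -0.997, 0.077], [-1.0, -0.007, -0.011]]
wrist_force: [1.5, 2.2, -0.5]
gripper_width: 0.46
```

Emit:
play_rows(
  commands=[
    {"fingers": 0.5,"tx": 0.022,"ty": 0.044,"tz": 0.01,"ax": -0.01,"ay": 0,"az": 0},
    {"fingers": 0.5,"tx": 0.044,"ty": 0.088,"tz": 0.02,"ax": -0.02,"ay": 0,"az": 0},
    {"fingers": 0.5,"tx": 0.067,"ty": 0.132,"tz": 0.029,"ax": -0.028,"ay": 0,"az": 0},
    {"fingers": 0.5,"tx": 0.067,"ty": 0.132,"tz": 0.029,"ax": -0.028,"ay": 0,"az": 0},
  ],
)

```text
time_s: 4.72
tcp_pos: [0.4958, 0.1078, 0.1938]
ee_rot: [[-0.012, 0.006, -1.0], [-0.004, -1.0, -0.006], [-1.0, 0.004, 0.012]]
wrist_force: [-0.1, -0.4, -1.6]
gripper_width: 0.455
```

Emit:
play_rows(
  commands=[
    {"fingers": 0.5,"tx": 0.022,"ty": 0.043,"tz": 0.013,"ax": -0.01,"ay": 0,"az": 0},
    {"fingers": 0.5,"tx": 0.044,"ty": 0.086,"tz": 0.027,"ax": -0.02,"ay": 0,"az": 0},
    {"fingers": 0.5,"tx": 0.067,"ty": 0.128,"tz": 0.04,"ax": -0.028,"ay": 0,"az": 0},
    {"fingers": 0.5,"tx": 0.067,"ty": 0.128,"tz": 0.04,"ax": -0.028,"ay": 0,"az": 0},
    {"fingers": 0.5,"tx": 0.067,"ty": 0.128,"tz": 0.04,"ax": -0.028,"ay": 0,"az": 0},
  ],
)

```text
time_s: 5.13
tcp_pos: [0.471, 0.0152, 0.1466]
ee_rot: [[-0.003, 0.095, -0.995], [-0.001, -0.995, -0.095], [-1.0, 0.001, 0.003]]
wrist_force: [0.3, -0.4, -0.7]
gripper_width: 0.461
```

```bash
python3 - <<'E'
from plan import *
plan(((.473,.016,.054),down(.096)))
p=viewer.capture('side')
a=p['image'][150:350,150:400,::-1]; cv2.imwrite('pics/e.png',cv2.resize(a,(750,600),interpolation=cv2.INTER_CUBIC))
t=viewer.capture('top');cv2.imwrite('pics/t1.png',cv2.resize(t['image'][212:240,212:272,::-1],(780,364),interpolation=cv2.INTER_CUBIC))
E
```

```text
now 5.13 [0.471  0.0152 0.1466] j [ 21.7  12.9 -28.1  -0.  -49.1  73.8] w 0.461 F [ 0.3 -0.4 -0.7]
  rows 3 t [0.1235, -0.0009, -0.0031] a [-0.0003, 0.001, -0.0002]
 -- at [0.473 0.016 0.054]
```

View pics/e.png

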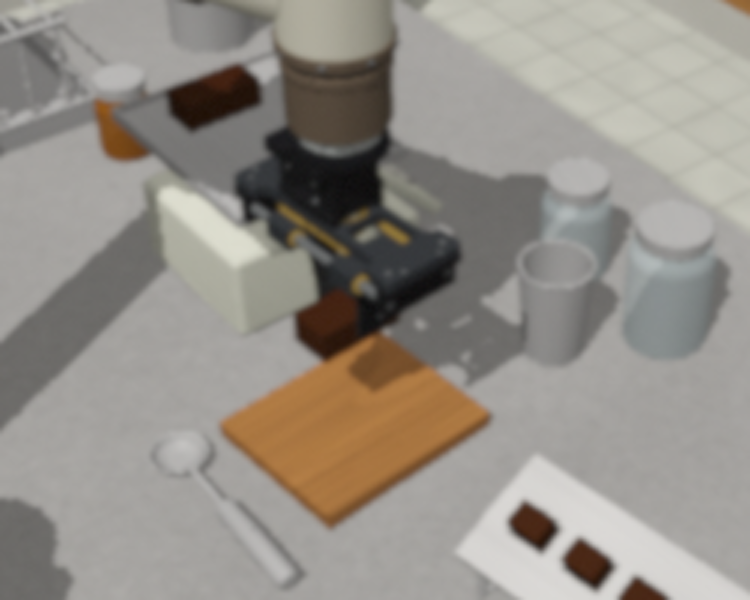

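Emit:
play_rows(
  commands=[
    {"fingers": 0.5,"tx": 0.05,"ty": 0,"tz": -0.002,"ax": 0,"ay": 0,"az": 0},
    {"fingers": 0.5,"tx": 0.1,"ty": 0,"tz": -0.002,"ax": 0,"ay": 0,"az": 0},
    {"fingers": 0.5,"tx": 0.125,"ty": 0,"tz": -0.002,"ax": 0,"ay": 0,"az": 0},
    {"fingers": 0.5,"tx": 0.129,"ty": 0,"tz": -0.002,"ax": 0,"ay": 0,"az": 0},
    {"fingers": 0.5,"tx": 0.13,"ty": 0,"tz": -0.002,"ax": 0,"ay": 0,"az": 0},
  ],
)

```text
time_s: 5.65
tcp_pos: [0.4748, 0.0179, 0.0501]
ee_rot: [[-0.0, 0.1, -0.995], [-0.0, -0.995, -0.1], [-1.0, 0.0, 0.0]]
wrist_force: [0.4, -0.0, -0.8]
gripper_width: 0.455
```

Emit:
play_rows(
  commands=[
    {"fingers": 0.5,"tx": 0,"ty": 0,"tz": 0,"ax": 0,"ay": 0,"az": 0},
    {"fingers": 0.5,"tx": 0.002,"ty": 0,"tz": 0,"ax": 0,"ay": 0,"az": 0},
    {"fingers": 0.5,"tx": 0.003,"ty": 0,"tz": 0,"ax": 0,"ay": 0,"az": 0},
  ],
)

```text
time_s: 5.9
tcp_pos: [0.4752, 0.0176, 0.0494]
ee_rot: [[0.003, 0.098, -0.995], [0.001, -0.995, -0.098], [-1.0, -0.001, -0.003]]
wrist_force: [0.0, -0.1, -1.3]
gripper_width: 0.455
```

Lower a bit until contact shows.

Emit:
play_rows(
  commands=[
    {"fingers": 0.5,"tx": 0.001,"ty": 0,"tz": 0,"ax": 0,"ay": 0,"az": 0},
    {"fingers": 0.5,"tx": 0.002,"ty": 0,"tz": 0,"ax": 0,"ay": 0,"az": 0},
    {"fingers": 0.5,"tx": 0.002,"ty": 0,"tz": 0,"ax": 0,"ay": 0,"az": 0},
  ],
)

```text
time_s: 6.15
tcp_pos: [0.4749, 0.0174, 0.0485]
ee_rot: [[0.002, 0.099, -0.995], [0.001, -0.995, -0.099], [-1.0, -0.0, -0.002]]
wrist_force: [-3.3, 1.5, 9.4]
gripper_width: 0.454
```

Emit:
play_rows(
  commands=[
    {"fingers": 0.5,"tx": 0.001,"ty": 0,"tz": 0,"ax": 0,"ay": 0,"az": 0},
    {"fingers": 0.5,"tx": 0.002,"ty": 0,"tz": 0,"ax": 0,"ay": 0,"az": 0},
    {"fingers": 0.5,"tx": 0.002,"ty": 0,"tz": 0,"ax": 0,"ay": 0,"az": 0},
  ],
)

```text
time_s: 6.4
tcp_pos: [0.4749, 0.0174, 0.0484]
ee_rot: [[0.003, 0.099, -0.995], [0.0, -0.995, -0.099], [-1.0, -0.0, -0.003]]
wrist_force: [-7.7, 2.1, 21.2]
gripper_width: 0.459
```

Emit:
play_rows(
  commands=[
    {"fingers": 0.5,"tx": -0.002,"ty": 0,"tz": 0,"ax": 0,"ay": 0,"az": 0},
    {"fingers": -0.4,"tx": -0.002,"ty": 0,"tz": 0,"ax": 0,"ay": 0,"az": 0},
    {"fingers": -0.4,"tx": -0.002,"ty": 0,"tz": 0,"ax": 0,"ay": 0,"az": 0},
    {"fingers": -0.4,"tx": -0.002,"ty": 0,"tz": 0,"ax": 0,"ay": 0,"az": 0},
  ],
)

```text
time_s: 6.73
tcp_pos: [0.4743, 0.017, 0.0466]
ee_rot: [[0.0, 0.098, -0.995], [0.0, -0.995, -0.098], [-1.0, -0.0, -0.0]]
wrist_force: [0.4, -1.6, -0.0]
gripper_width: 0.602
```

Emit:
play_rows(
  commands=[
    {"fingers": -0.4,"tx": -0.04,"ty": 0,"tz": 0,"ax": 0,"ay": 0,"az": 0},
    {"fingers": -0.4,"tx": -0.09,"ty": 0,"tz": 0,"ax": 0,"ay": 0,"az": 0},
    {"fingers": -0.4,"tx": -0.14,"ty": 0,"tz": 0,"ax": 0,"ay": 0,"az": 0},
    {"fingers": -0.4,"tx": -0.18,"ty": 0,"tz": 0,"ax": 0,"ay": 0,"az": 0},
    {"fingers": -0.4,"tx": -0.18,"ty": 0,"tz": 0,"ax": 0,"ay": 0,"az": 0},
  ],
)

```text
time_s: 7.15
tcp_pos: [0.4781, 0.0179, 0.1879]
ee_rot: [[0.013, 0.099, -0.995], [0.003, -0.995, -0.099], [-1.0, -0.002, -0.013]]
wrist_force: [1.3, -0.5, 0.9]
gripper_width: 0.7
```

```bash
python3 - <<'E'
from plan import *
for sg in(1,-1):
  p,R=blk(0,.075,sg); plan((p,R),blk(0,.0295,sg)); print(R)
t=viewer.capture('top');a=cv2.resize(t['image'][212:240,212:272,::-1],(780,364),interpolation=cv2.INTER_CUBIC)
b=cv2.resize(t['image'][235:330,280:400,::-1],(300,237),interpolation=cv2.INTER_CUBIC)
c=np.zeros((601,780,3),np.uint8);c[:364]=a;c[364:,:300]=b;cv2.imwrite('pics/f.png',c[:600])
E
```

```text
now 7.15 [0.4781 0.0179 0.1879] j [ 21.7  10.3 -24.6   0.2 -54.3  73.9] w 0.7 F [ 1.3 -0.5  0.9]
  rows 4 t [0.0225, 0.0758, 0.0132] a [-0.1278, 0.025, 0.0237]
  rows 4 t [0.0254, 0.0625, 0.0433] a [-0.1278, 0.025, 0.0237]
  rows 4 t [0.0249, 0.0384, 0.0659] a [-0.1278, 0.025, 0.0237]
  rows 4 t [0.0209, 0.0075, 0.0771] a [-0.1278, 0.025, 0.0237]
 -- at [ 0.462 -0.212  0.12 ]
  rows 2 t [0.0607, 0.0, -0.0] a [0.0, -0.0, -0.0]
 -- at [ 0.48  -0.209  0.078]
[[ 3.84628806e-01  9.09732676e-01  1.56355812e-01]
 [ 6.08878212e-02  1.44013240e-01 -9.87700795e-01]
 [-9.21060994e-01  3.89418342e-01 -6.93889390e-18]]
now 7.15 [0.4781 0.0179 0.1879] j [ 21.7  10.3 -24.6   0.2 -54.3  73.9] w 0.7 F [ 1.3 -0.5  0.9]
  rows 4 t [0.0225, 0.0758, 0.0132] a [0.1188, 0.0233, -0.0246]
  rows 4 t [0.0165, 0.0772, -0.0142] a [0.1188, 0.0233, -0.0246]
  rows 4 t [0.0129, 0.068, -0.0406] a [0.1188, 0.0233, -0.0246]
  rows 4 t [0.0121, 0.0496, -0.0619] a [0.1188, 0.0233, -0.0246]
 -- at [ 0.462 -0.212  0.12 ]
  rows 2 t [0.0607, -0.0, 0.0] a [0.0, -0.0, 0.0]
 -- at [ 0.48  -0.209  0.078]
[[ 3.84628806e-01 -9.09732676e-01 -1.56355812e-01]
 [ 6.08878212e-02 -1.44013240e-01  9.87700795e-01]
 [-9.21060994e-01 -3.89418342e-01  6.93889390e-18]]
```

View pics/f.png

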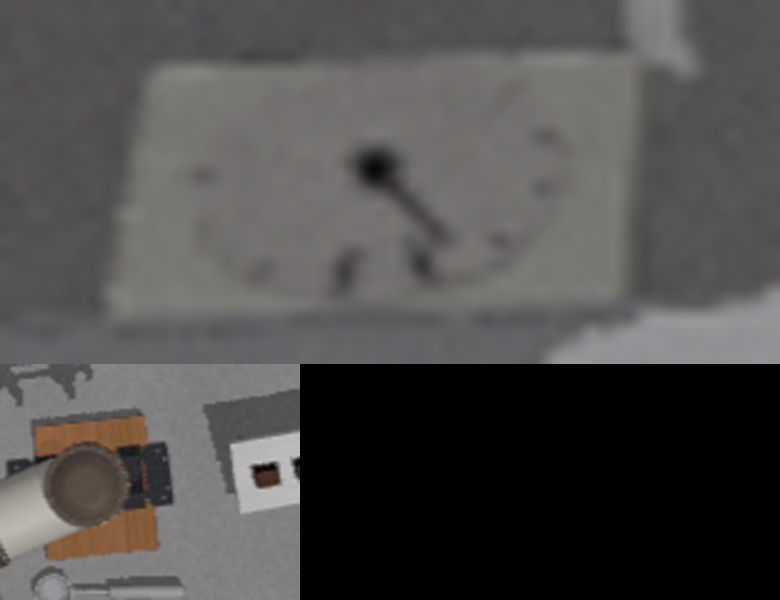

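Emit:
play_rows(
  commands=[
    {"fingers": -0.15,"tx": 0.0225,"ty": 0.076,"tz": 0.013,"ax": 0.119,"ay": 0.0233,"az": -0.0246},
    {"fingers": -0.15,"tx": 0.0225,"ty": 0.076,"tz": 0.013,"ax": 0.119,"ay": 0.0233,"az": -0.0246},
    {"fingers": -0.15,"tx": 0.0225,"ty": 0.076,"tz": 0.013,"ax": 0.119,"ay": 0.0233,"az": -0.0246},
    {"fingers": -0.15,"tx": 0.0225,"ty": 0.076,"tz": 0.013,"ax": 0.119,"ay": 0.0233,"az": -0.0246},
  ],
)

```text
time_s: 7.53
tcp_pos: [0.4681, -0.0419, 0.1629]
ee_rot: [[0.076, -0.275, -0.959], [0.07, -0.957, 0.28], [-0.995, -0.088, -0.053]]
wrist_force: [0.1, -0.5, -0.7]
gripper_width: 0.586
```

Emit:
play_rows(
  commands=[
    {"fingers": -0.15,"tx": 0.0165,"ty": 0.077,"tz": -0.014,"ax": 0.119,"ay": 0.0233,"az": -0.0246},
    {"fingers": -0.15,"tx": 0.0165,"ty": 0.077,"tz": -0.014,"ax": 0.119,"ay": 0.0233,"az": -0.0246},
    {"fingers": -0.15,"tx": 0.0165,"ty": 0.077,"tz": -0.014,"ax": 0.119,"ay": 0.0233,"az": -0.0246},
    {"fingers": -0.15,"tx": 0.0165,"ty": 0.077,"tz": -0.014,"ax": 0.119,"ay": 0.0233,"az": -0.0246},
  ],
)

```text
time_s: 7.87
tcp_pos: [0.4641, -0.0986, 0.1464]
ee_rot: [[0.175, -0.592, -0.787], [0.105, -0.783, 0.613], [-0.979, -0.19, -0.075]]
wrist_force: [-0.3, 0.3, 0.0]
gripper_width: 0.575
```

Emit:
play_rows(
  commands=[
    {"fingers": -0.15,"tx": 0.013,"ty": 0.068,"tz": -0.041,"ax": 0.119,"ay": 0.0233,"az": -0.0246},
    {"fingers": -0.15,"tx": 0.013,"ty": 0.068,"tz": -0.041,"ax": 0.119,"ay": 0.0233,"az": -0.0246},
    {"fingers": -0.15,"tx": 0.013,"ty": 0.068,"tz": -0.041,"ax": 0.119,"ay": 0.0233,"az": -0.0246},
    {"fingers": -0.15,"tx": 0.013,"ty": 0.068,"tz": -0.041,"ax": 0.119,"ay": 0.0233,"az": -0.0246},
  ],
)

```text
time_s: 8.2
tcp_pos: [0.4604, -0.1558, 0.1298]
ee_rot: [[0.278, -0.817, -0.505], [0.101, -0.498, 0.861], [-0.955, -0.29, -0.056]]
wrist_force: [-1.5, 0.2, -0.2]
gripper_width: 0.576
```

Emit:
play_rows(
  commands=[
    {"fingers": -0.15,"tx": 0.006,"ty": 0.05,"tz": -0.062,"ax": 0.119,"ay": 0.0233,"az": -0.0246},
    {"fingers": -0.15,"tx": 0.006,"ty": 0.05,"tz": -0.062,"ax": 0.119,"ay": 0.0233,"az": -0.0246},
    {"fingers": -0.15,"tx": 0.006,"ty": 0.05,"tz": -0.062,"ax": 0.119,"ay": 0.0233,"az": -0.0246},
    {"fingers": -0.15,"tx": 0.006,"ty": 0.05,"tz": -0.062,"ax": 0.119,"ay": 0.0233,"az": -0.0246},
    {"fingers": -0.15,"tx": 0.006,"ty": 0.05,"tz": -0.062,"ax": 0.119,"ay": 0.0233,"az": -0.0246},
  ],
)

```text
time_s: 8.62
tcp_pos: [0.4556, -0.2133, 0.1182]
ee_rot: [[0.371, -0.915, -0.16], [0.058, -0.149, 0.987], [-0.927, -0.376, -0.002]]
wrist_force: [-0.1, 0.3, 0.4]
gripper_width: 0.577
```

```bash
python3 - <<'E'
from plan import *
plan(blk(0,.075,-1),blk(0,.031,-1))
s=r.sense(); print(Ro.from_matrix(np.array(s['ee_rot']).T@blk(0,.03,-1)[1]).as_rotvec())
p=viewer.capture('side')
a=p['image'][240:420,260:440,::-1]; cv2.imwrite('pics/g.png',cv2.resize(a,(600,600),interpolation=cv2.INTER_CUBIC))
E
```

```text
now 8.62 [ 0.4556 -0.2133  0.1182] j [-12.   12.2 -31.8 -17.6 -26.3  35.7] w 0.577 F [-0.1  0.3  0.4]
  rows 1 t [0.0016, -0.0087, -0.0001] a [0.0012, -0.0001, -0.0048]
 -- at [ 0.462 -0.212  0.12 ]
  rows 2 t [0.0587, 0.0, 0.0] a [-0.0, 0.0, 0.0]
 -- at [ 0.479 -0.21   0.079]
[ 0.00385486 -0.00032857 -0.01496098]
```

View pics/g.png

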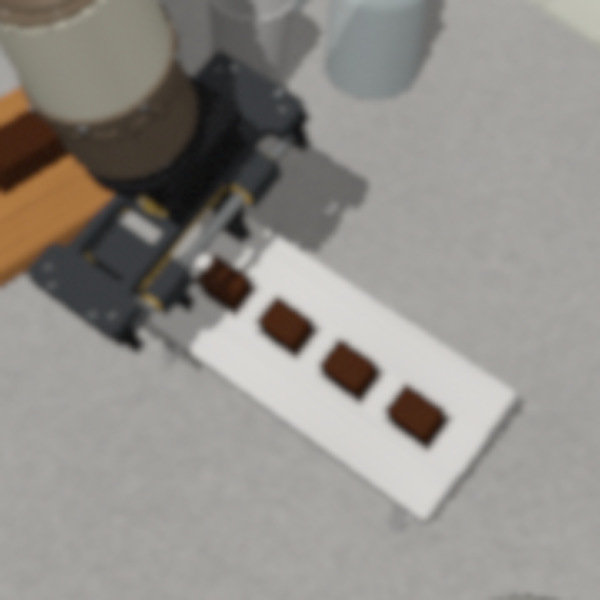

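Emit:
play_rows(
  commands=[
    {"fingers": -0.15,"tx": 0.002,"ty": -0.0085,"tz": 0,"ax": 0.001,"ay": 0,"az": -0.0048},
    {"fingers": -0.15,"tx": 0.035,"ty": -0.0085,"tz": 0,"ax": 0.001,"ay": 0,"az": -0.0048},
    {"fingers": -0.15,"tx": 0.06,"ty": -0.0085,"tz": 0,"ax": 0.001,"ay": 0,"az": -0.0048},
    {"fingers": -0.15,"tx": 0.06,"ty": -0.0085,"tz": 0,"ax": 0.001,"ay": 0,"az": -0.0048},
  ],
)

```text
time_s: 9.0
tcp_pos: [0.48, -0.2102, 0.0799]
ee_rot: [[0.388, -0.909, -0.155], [0.06, -0.142, 0.988], [-0.92, -0.392, -0.0]]
wrist_force: [-0.5, 0.8, 0.1]
gripper_width: 0.572
```

```bash
python3 - <<'E'
from plan import *
plan(blk(0,.031,-1))
E
```

```text
now 9.0 [ 0.48   -0.2102  0.0799] j [-11.7  17.6 -30.6 -22.1 -21.5  39.8] w 0.572 F [-0.5  0.8  0.1]
  rows 1 t [0.0005, 0.0016, 0.001] a [-0.0004, -0.0003, 0.001]
 -- at [ 0.479 -0.21   0.079]
```

Close, then lift along the normal.

Emit:
play_rows(
  commands=[
    {"fingers": 0.8,"tx": 0.001,"ty": 0.001,"tz": 0,"ax": 0,"ay": 0,"az": 0},
    {"fingers": 0.8,"tx": 0.001,"ty": 0.001,"tz": 0,"ax": 0,"ay": 0,"az": 0},
    {"fingers": 0.8,"tx": 0.001,"ty": 0.001,"tz": 0,"ax": 0,"ay": 0,"az": 0},
    {"fingers": 0.8,"tx": 0.001,"ty": 0.001,"tz": 0,"ax": 0,"ay": 0,"az": 0},
    {"fingers": 0.8,"tx": 0.001,"ty": 0.001,"tz": 0,"ax": 0,"ay": 0,"az": 0},
  ],
)

```text
time_s: 9.42
tcp_pos: [0.478, -0.2102, 0.0788]
ee_rot: [[0.386, -0.909, -0.154], [0.06, -0.142, 0.988], [-0.92, -0.391, 0.0]]
wrist_force: [-1.9, 0.1, 3.5]
gripper_width: 0.283
```

Emit:
play_rows(
  commands=[
    {"fingers": 0.8,"tx": -0.01,"ty": 0,"tz": 0,"ax": 0,"ay": 0,"az": 0},
    {"fingers": 0.8,"tx": -0.03,"ty": 0,"tz": 0,"ax": 0,"ay": 0,"az": 0},
    {"fingers": 0.8,"tx": -0.07,"ty": 0,"tz": 0,"ax": 0,"ay": 0,"az": 0},
    {"fingers": 0.8,"tx": -0.07,"ty": 0,"tz": 0,"ax": 0,"ay": 0,"az": 0},
  ],
)

```text
time_s: 9.75
tcp_pos: [0.459, -0.2143, 0.1312]
ee_rot: [[0.393, -0.907, -0.153], [0.057, -0.142, 0.988], [-0.918, -0.397, -0.004]]
wrist_force: [1.0, -0.6, -0.8]
gripper_width: 0.271
```

```bash
python3 - <<'E'
from plan import *
def dx(yaw):
    y=-np.array([np.cos(yaw),np.sin(yaw),0]);x=np.array([0,0,-1.]);return np.c_[x,y,np.cross(x,y)]
D=dx(.05)
plan(((.47,-.10,.20),dx(.1)),((.50,.10,.24),D),((.53,.215,.21),D))
p=viewer.capture('side')
a=p['image'][240:420,260:440,::-1]; cv2.imwrite('pics/i.png',cv2.resize(a,(600,600),interpolation=cv2.INTER_CUBIC))
E
```

```text
now 9.75 [ 0.459  -0.2143  0.1312] j [-12.3  11.  -31.2 -18.  -26.8  35.7] w 0.271 F [ 1.  -0.6 -0.8]
  rows 4 t [-0.0697, -0.0714, 0.1479] a [0.0171, 0.0023, 0.1301]
 -- at [ 0.47 -0.1   0.2 ]
  rows 3 t [-0.0267, -0.0332, 0.1307] a [0.008, 0.0, -0.0]
  rows 3 t [-0.0267, -0.0299, 0.1315] a [0.008, 0.0, -0.0]
 -- at [0.5  0.1  0.24]
  rows 3 t [0.04, -0.0476, 0.1511] a [0.0, -0.0, 0.0]
 -- at [0.53  0.215 0.21 ]
```

Emit:
play_rows(
  commands=[
    {"fingers": 0.8,"tx": -0.07,"ty": -0.0714,"tz": 0.148,"ax": 0.0171,"ay": 0.0023,"az": 0.1301},
    {"fingers": 0.8,"tx": -0.07,"ty": -0.0714,"tz": 0.148,"ax": 0.0171,"ay": 0.0023,"az": 0.1301},
    {"fingers": 0.8,"tx": -0.07,"ty": -0.0714,"tz": 0.148,"ax": 0.0171,"ay": 0.0023,"az": 0.1301},
    {"fingers": 0.8,"tx": -0.07,"ty": -0.0714,"tz": 0.148,"ax": 0.0171,"ay": 0.0023,"az": 0.1301},
    {"fingers": 0.8,"tx": -0.07,"ty": -0.0714,"tz": 0.148,"ax": 0.0171,"ay": 0.0023,"az": 0.1301},
  ],
)

```text
time_s: 10.22
tcp_pos: [0.4756, -0.0952, 0.1999]
ee_rot: [[-0.002, -0.994, -0.106], [0.002, -0.106, 0.994], [-1.0, 0.002, 0.002]]
wrist_force: [1.2, -1.0, 0.6]
gripper_width: 0.274
```

Emit:
play_rows(
  commands=[
    {"fingers": 0.8,"tx": -0.0267,"ty": -0.0332,"tz": 0.1307,"ax": 0.008,"ay": 0,"az": 0},
    {"fingers": 0.8,"tx": -0.0267,"ty": -0.0332,"tz": 0.1307,"ax": 0.008,"ay": 0,"az": 0},
    {"fingers": 0.8,"tx": -0.0267,"ty": -0.0332,"tz": 0.1307,"ax": 0.008,"ay": 0,"az": 0},
    {"fingers": 0.8,"tx": -0.0267,"ty": -0.0332,"tz": 0.1307,"ax": 0.008,"ay": 0,"az": 0},
  ],
)

```text
time_s: 10.55
tcp_pos: [0.4865, 0.004, 0.2167]
ee_rot: [[-0.005, -0.997, -0.078], [0.005, -0.078, 0.997], [-1.0, 0.005, 0.006]]
wrist_force: [-0.6, -0.2, 0.2]
gripper_width: 0.277
```

Emit:
play_rows(
  commands=[
    {"fingers": 0.8,"tx": -0.0267,"ty": -0.03,"tz": 0.1315,"ax": 0.008,"ay": 0,"az": 0},
    {"fingers": 0.8,"tx": -0.0267,"ty": -0.03,"tz": 0.1315,"ax": 0.008,"ay": 0,"az": 0},
    {"fingers": 0.8,"tx": -0.0267,"ty": -0.03,"tz": 0.1315,"ax": 0.008,"ay": 0,"az": 0},
    {"fingers": 0.8,"tx": -0.0267,"ty": -0.03,"tz": 0.1315,"ax": 0.008,"ay": 0,"az": 0},
    {"fingers": 0.8,"tx": -0.0267,"ty": -0.03,"tz": 0.1315,"ax": 0.008,"ay": 0,"az": 0},
  ],
)

```text
time_s: 10.97
tcp_pos: [0.5003, 0.101, 0.2356]
ee_rot: [[-0.009, -0.999, -0.049], [0.004, -0.049, 0.999], [-1.0, 0.009, 0.004]]
wrist_force: [0.1, -0.1, -0.2]
gripper_width: 0.273
```

```bash
cat >> plan.py <<'E'
def dx(yaw):
    y=-np.array([np.cos(yaw),np.sin(yaw),0]);x=np.array([0,0,-1.]);return np.c_[x,y,np.cross(x,y)]
E
python3 - <<'E'
from plan import *
D=dx(.05)
plan(((.53,.197,.22),D),((.53,.197,.186),D))
t=viewer.capture('top'); m=spotter.silhouettes('pan',t)
for q in m: ys,xs=np.where(q['region']); print(q['score'],q['uv'],xs.min(),xs.max(),ys.min(),ys.max(),ray(t,(xs.min(),q['uv'][1]),.152),ray(t,(xs.max(),q['uv'][1]),.152))
E
```

```text
now 10.97 [0.5003 0.101  0.2356] j [ 29.4  11.4 -15.4  -0.5 -63.5 -26.4] w 0.273 F [ 0.1 -0.1 -0.2]
  rows 3 t [0.0209, -0.046, 0.1259] a [-0.0003, 0.0013, -0.0028]
 -- at [0.53  0.197 0.22 ]
  rows 1 t [0.0453, 0.0, 0.0] a [0.0, 0.0, 0.0]
 -- at [0.53  0.197 0.186]
0.81 [234.7, 256.3] 202 272 234 292 [0.56581279 0.37421433 0.152     ] [0.56140763 0.15440118 0.152     ]
0.46 [405.0, 274.4] 372 448 253 293 [ 0.49851005 -0.15735556  0.152     ] [ 0.49368926 -0.39481706  0.152     ]
```

Pan y range .154–.374 confirmed. Move over and lower, release just above the floor.

Emit:
play_rows(
  commands=[
    {"fingers": 0.8,"tx": 0.01,"ty": -0.03,"tz": 0.07,"ax": 0,"ay": 0.0013,"az": -0.0028},
    {"fingers": 0.8,"tx": 0.02,"ty": -0.046,"tz": 0.126,"ax": 0,"ay": 0.0013,"az": -0.0028},
    {"fingers": 0.8,"tx": 0.02,"ty": -0.046,"tz": 0.126,"ax": 0,"ay": 0.0013,"az": -0.0028},
    {"fingers": 0.8,"tx": 0.045,"ty": -0.046,"tz": 0.126,"ax": 0,"ay": 0.0013,"az": -0.0028},
    {"fingers": 0.8,"tx": 0.055,"ty": -0.046,"tz": 0.126,"ax": 0,"ay": 0.0013,"az": -0.0028},
  ],
)

```text
time_s: 11.48
tcp_pos: [0.5291, 0.1957, 0.1925]
ee_rot: [[-0.003, -0.999, -0.046], [-0.002, -0.046, 0.999], [-1.0, 0.003, -0.001]]
wrist_force: [-1.5, 0.0, -2.2]
gripper_width: 0.272
```

Emit:
play_rows(
  commands=[
    {"fingers": 0.8,"tx": 0.009,"ty": 0,"tz": 0,"ax": 0,"ay": 0,"az": 0},
    {"fingers": 0.8,"tx": 0.009,"ty": 0,"tz": 0,"ax": 0,"ay": 0,"az": 0},
  ],
)

```text
time_s: 11.65
tcp_pos: [0.5291, 0.1945, 0.1867]
ee_rot: [[-0.002, -0.999, -0.045], [-0.002, -0.045, 0.999], [-1.0, 0.002, -0.002]]
wrist_force: [-0.1, -0.3, 0.1]
gripper_width: 0.271
```

```bash
python3 - <<'E'
from plan import *
D=dx(.05)
plan(((.53,.197,.186),D))
p=viewer.capture('side')
a=p['image'][150:250,170:300,::-1]; cv2.imwrite('pics/j.png',cv2.resize(a,(780,600),interpolation=cv2.INTER_CUBIC))
E
```

```text
now 11.65 [0.5291 0.1945 0.1867] j [ 36.7  18.8 -12.8   0.  -58.6 -34.1] w 0.271 F [-0.1 -0.3  0.1]
  rows 1 t [0.0009, -0.0013, 0.0033] a [-0.0017, -0.0006, -0.0008]
 -- at [0.53  0.197 0.186]
```

View pics/j.png

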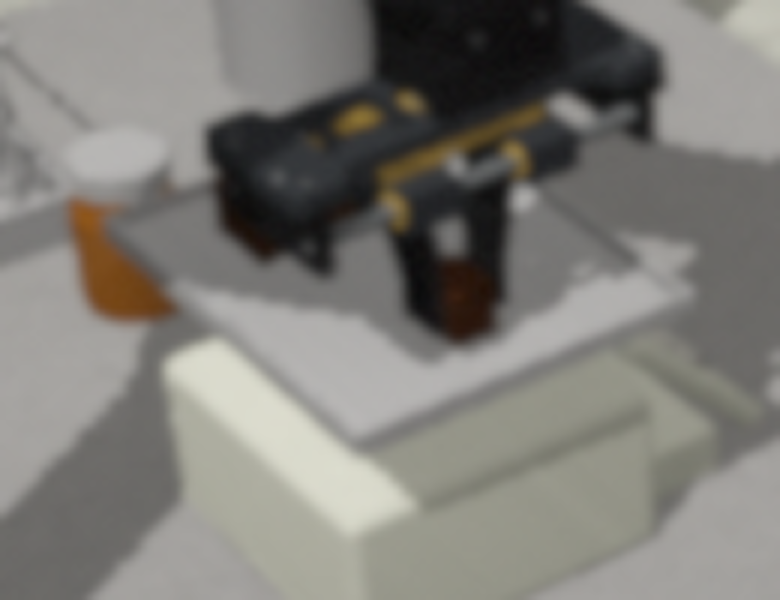

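Emit:
play_rows(
  commands=[
    {"fingers": 0.8,"tx": 0.004,"ty": 0,"tz": 0,"ax": 0,"ay": 0,"az": 0},
    {"fingers": 0.8,"tx": 0.006,"ty": 0,"tz": 0,"ax": 0,"ay": 0,"az": 0},
    {"fingers": -0.05,"tx": 0.006,"ty": 0,"tz": 0,"ax": 0,"ay": 0,"az": 0},
    {"fingers": -0.05,"tx": 0.006,"ty": 0,"tz": 0,"ax": 0,"ay": 0,"az": 0},
    {"fingers": -0.05,"tx": 0.006,"ty": 0,"tz": 0,"ax": 0,"ay": 0,"az": 0},
  ],
)

```text
time_s: 12.12
tcp_pos: [0.5304, 0.1962, 0.1844]
ee_rot: [[0.002, -0.999, -0.046], [0.001, -0.046, 0.999], [-1.0, -0.002, 0.0]]
wrist_force: [0.3, 0.4, 0.8]
gripper_width: 0.419
```

Emit:
play_rows(
  commands=[
    {"fingers": -0.1,"tx": -0.02,"ty": 0,"tz": 0,"ax": 0,"ay": 0,"az": 0},
    {"fingers": -0.1,"tx": -0.05,"ty": 0,"tz": 0,"ax": 0,"ay": 0,"az": 0},
    {"fingers": -0.1,"tx": -0.09,"ty": 0,"tz": 0,"ax": 0,"ay": 0,"az": 0},
    {"fingers": -0.1,"tx": -0.09,"ty": 0,"tz": 0,"ax": 0,"ay": 0,"az": 0},
  ],
)

```text
time_s: 12.45
tcp_pos: [0.5331, 0.1974, 0.2581]
ee_rot: [[0.013, -0.999, -0.048], [0.005, -0.048, 0.999], [-1.0, -0.013, 0.004]]
wrist_force: [1.5, -0.0, 1.3]
gripper_width: 0.541
```

```bash
python3 - <<'E'
from plan import *
D=dx(.05)
plan(((.50,.10,.24),D),((.47,-.10,.20),dx(.1)),blk(1,.075,-1))
E
```

```text
now 12.45 [0.5331 0.1974 0.2581] j [ 36.8  15.5  -6.8   0.2 -67.  -34.1] w 0.541 F [ 1.5 -0.   1.3]
  rows 3 t [0.023, 0.0505, -0.1277] a [-0.0008, 0.0013, 0.0041]
 -- at [0.5  0.1  0.24]
  rows 3 t [0.0267, 0.0266, -0.1322] a [-0.008, 0.0, -0.0]
  rows 3 t [0.0267, 0.0299, -0.1315] a [-0.008, 0.0, -0.0]
 -- at [ 0.47 -0.1   0.2 ]
  rows 3 t [0.0536, 0.0107, -0.1099] a [-0.009, -0.0018, -0.0636]
  rows 3 t [0.0495, 0.0241, -0.1097] a [-0.009, -0.0018, -0.0636]
 -- at [ 0.471 -0.266  0.12 ]
```

Emit:
play_rows(
  commands=[
    {"fingers": -0.1,"tx": 0.023,"ty": 0.05,"tz": -0.128,"ax": 0,"ay": 0,"az": 0.004},
    {"fingers": -0.1,"tx": 0.023,"ty": 0.05,"tz": -0.128,"ax": 0,"ay": 0,"az": 0.004},
    {"fingers": -0.1,"tx": 0.023,"ty": 0.05,"tz": -0.128,"ax": 0,"ay": 0,"az": 0.004},
    {"fingers": -0.1,"tx": 0.023,"ty": 0.05,"tz": -0.128,"ax": 0,"ay": 0,"az": 0.004},
  ],
)

```text
time_s: 12.78
tcp_pos: [0.4948, 0.0952, 0.2338]
ee_rot: [[-0.013, -0.999, -0.043], [-0.001, -0.043, 0.999], [-1.0, 0.013, -0.001]]
wrist_force: [0.3, -0.2, 0.9]
gripper_width: 0.553
```

Emit:
play_rows(
  commands=[
    {"fingers": -0.1,"tx": 0.0267,"ty": 0.0266,"tz": -0.132,"ax": -0.008,"ay": 0,"az": 0},
    {"fingers": -0.1,"tx": 0.0267,"ty": 0.0266,"tz": -0.132,"ax": -0.008,"ay": 0,"az": 0},
    {"fingers": -0.1,"tx": 0.0267,"ty": 0.0266,"tz": -0.132,"ax": -0.008,"ay": 0,"az": 0},
    {"fingers": -0.1,"tx": 0.0267,"ty": 0.0266,"tz": -0.132,"ax": -0.008,"ay": 0,"az": 0},
  ],
)

```text
time_s: 13.12
tcp_pos: [0.4802, -0.0039, 0.2137]
ee_rot: [[-0.013, -0.998, -0.068], [-0.001, -0.068, 0.998], [-1.0, 0.013, -0.0]]
wrist_force: [0.0, 0.8, -0.7]
gripper_width: 0.55
```

Emit:
play_rows(
  commands=[
    {"fingers": -0.1,"tx": 0.0267,"ty": 0.03,"tz": -0.1315,"ax": -0.008,"ay": 0,"az": 0},
    {"fingers": -0.1,"tx": 0.0267,"ty": 0.03,"tz": -0.1315,"ax": -0.008,"ay": 0,"az": 0},
    {"fingers": -0.1,"tx": 0.0267,"ty": 0.03,"tz": -0.1315,"ax": -0.008,"ay": 0,"az": 0},
    {"fingers": -0.1,"tx": 0.0267,"ty": 0.03,"tz": -0.1315,"ax": -0.008,"ay": 0,"az": 0},
  ],
)

```text
time_s: 13.45
tcp_pos: [0.4653, -0.1033, 0.1939]
ee_rot: [[-0.013, -0.996, -0.093], [-0.001, -0.093, 0.996], [-1.0, 0.013, 0.0]]
wrist_force: [-1.2, 0.6, -0.0]
gripper_width: 0.552
```

```bash
python3 - <<'E'
from plan import *
plan(blk(1,.075,-1))
t=viewer.capture('top');a=cv2.resize(t['image'][212:300,200:280,::-1],(545,600),interpolation=cv2.INTER_CUBIC)
cv2.imwrite('pics/k.png',a)
E
```

```text
now 13.45 [ 0.4653 -0.1033  0.1939] j [  7.   10.4 -23.4  -0.1 -56.9  -1.7] w 0.552 F [-1.2  0.6 -0. ]
  rows 3 t [0.0496, 0.0059, -0.1081] a [-0.0101, -0.0019, -0.0656]
  rows 3 t [0.0463, 0.0193, -0.108] a [-0.0101, -0.0019, -0.0656]
 -- at [ 0.471 -0.266  0.12 ]
```

View pics/k.png

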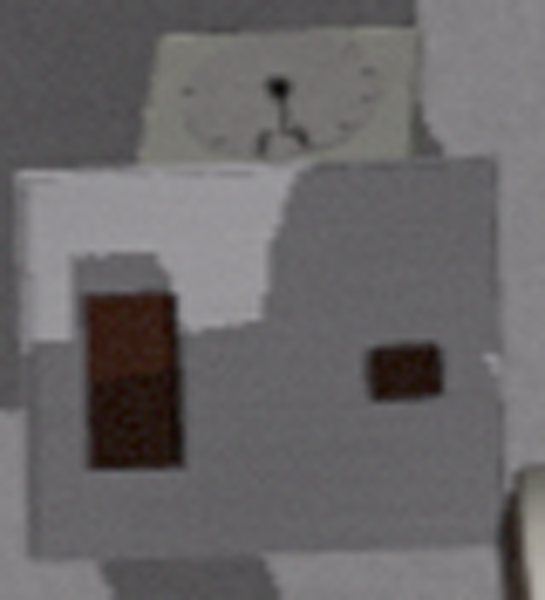

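```bash
python3 - <<'E'
from plan import *
I=[viewer.capture('top')['image'].astype(float) for _ in range(20)]
m=lambda J:cv2.resize(np.mean(J,0)[212:240,212:272,::-1].astype(np.uint8),(640,299),interpolation=cv2.INTER_CUBIC)
cv2.imwrite('pics/l.png',cv2.convertScaleAbs(np.vstack([m(I[:6]),m(I[14:])]),alpha=1.5))
print(r.sense()['time_s'])
E
```

```text
14.5
```

View pics/l.png

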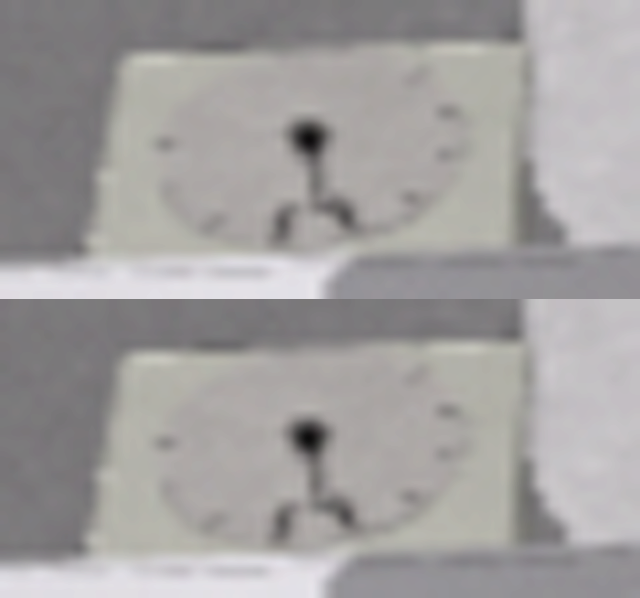

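```bash
sed -i 's/^v=\[(t,np.isin.*//;s/^print(.mould.*//' m.py; python3 - <<'E'
from h import *
exec(open('m2.py').read().split("tb,sb=")[0].split("L=[choc")[0])
t=viewer.capture('top');s=viewer.capture('side');L=[choc(p) for p in(t,s)]
print([[(int(c[1]),c[2]) for c in L[i][1] if lo[0]<c[2][0]<hi[0] and lo[1]<c[2][1]<hi[1]] for i,lo,hi in((0,(200,240),(450,300)),(1,(190,170),(400,380)))])
def F(a,b,h,x0):
    v=[(t,soft(t,a,h)),(s,soft(s,b,h+2))]
    f=lambda x:[box(0,0,0,.08,.04,0,.03)@Rz(x[2]).T+[x[0],x[1],x[3]]]
    return fit(v,f,x0,[.01,.01,.1,.01])
for n,x0 in(('slab_b',[.53,.3195,.05,.1426]),('slab_a',[.475,.017,.1,.018])):
    c=[proj(p,[[x0[0],x0[1],x0[3]+.015]])[0] for p in(t,s)]
    print(n,c,F(c[0],c[1],18,x0))
for k,n in(('glass',.1),('jar_1',.11),('bowl',.055)):
    print(k,[np.round(ray(t,d['uv'],n),3).tolist() for d in spotter.find_in(k,t)][:3])
cv2.imwrite('pics/m.png',cv2.resize(s['image'][140:480,130:530,::-1],(700,595),interpolation=cv2.INTER_CUBIC))
E
```

```text
[[(293, [219.1, 267.4]), (136, [327.0, 259.7]), (50, [258.9, 266.3]), (90, [314.6, 270.8]), (54, [435.1, 270.6]), (56, [418.7, 273.4]), (50, [402.6, 276.4])], [(349, [221.3, 183.6]), (98, [246.0, 203.5]), (64, [305.5, 235.9]), (46, [283.3, 248.0]), (570, [269.1, 282.1]), (114, [345.4, 337.4]), (126, [364.5, 350.4]), (132, [384.4, 364.3])]]
slab_b [array([219.17765756, 267.32775165]), array([221.31212689, 184.9063876 ])] (array([0.52992088, 0.31963376, 0.04185225, 0.14624525]), np.float64(0.8325730562210083))
slab_a [array([317.05333406, 283.00342915]), array([268.09935406, 283.73588003])] (array([ 0.49227273,  0.02734287, -0.07375195,  0.0092689 ]), np.float64(0.579557478427887))
glass [[0.684, -0.009, 0.1]]
jar_1 [[0.767, 0.061, 0.11], [0.763, -0.043, 0.11], [0.53, 0.499, 0.11]]
bowl [[0.433, -0.551, 0.055], [0.536, 0.272, 0.055]]
```

View pics/m.png

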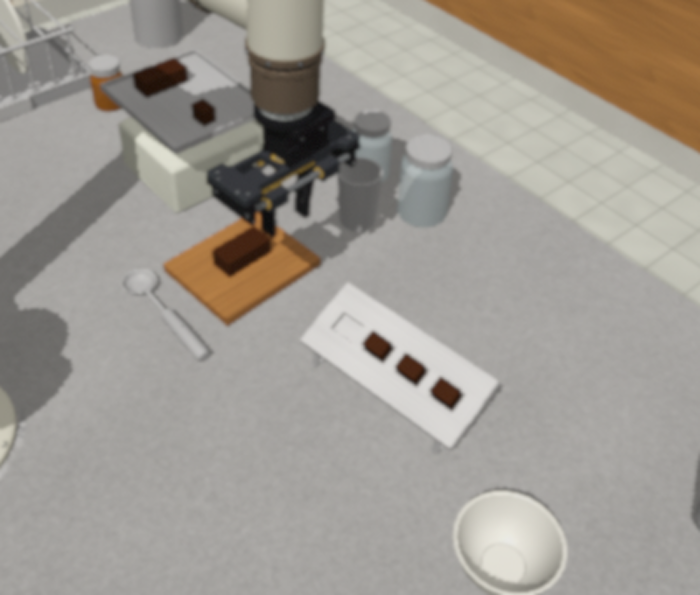

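```bash
python3 -c "
from station import job; print(job.finish_job())"
```

```text
the job is handed in; nothing more can be done
None
```

I put one slab (slab_a) flat on the wooden board and added one small block from the mould to the pan. The scale's needle then came to rest between the two bold marks, so I handed the job in at about 14.6 s of robot time.

- **Needle:** in pictures averaged over about a second it did not move, and it read about 35.4 mm of pan travel (marks at 32 and 40 mm). The remaining slab rose about 20.5 mm since the start, which puts the travel near 36 mm and agrees.
- **Blocks:** only the first block, nearest the board, was taken; the other three are still in the mould.
- **Bystanders:** the jars, glass and bowl look undisturbed in the last side view. The network's readings for them shifted by up to 16 mm between the first and last pictures.
- **Gripper and forces:** the gripper was open and clear of everything. The highest wrist force I saw was about 21 N, when the slab touched the board.
- **Failed or disagreeing checks:**
  - The final position fit for the slab on the board was poor and is not usable, because the board's dark wood confused the mask. I judged "flat on the board" from the picture and the felt contact.
  - My needle readings before and after the block imply about 40 g, against a stated range of 24 to 34 g. I put this down to reading error in the earlier, coarser dial picture.

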